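# Check a mortise with the broad depth gauge

## Task

Check the depth of the long mortise in the table rail: take the broad-bladed depth gauge (the one with the thicker, taller head) out of the rack and lower its blade into the long mortise, keeping hold of it until the shoulder of its wooden head rests on the rail, then let go and leave it standing there. Leave the narrow gauge hanging in the rack.

Things in the scene. Friction and masses are not known exactly. Their poses are not given: they have to be found in the camera images.
- broad_gauge: Gauge to use: brown wooden head 24 (x) x 76 (y) x 40 mm high, steel blade 4 mm thick (x), 34 wide (y), 45 long pointing down from its middle; about 0.12 kg. Origin: middle of the head's underside (shoulder), z up: head z 0 to +40, blade 0 to -45 mm. Starts upright in either place of the rack, shoulder 70 mm above the bench, blade hanging free. Grip the head across x from above.
- narrow_gauge: Bystander gauge in the rack's other place, 100 mm from the broad one: slimmer and lower head, 14 (x) x 76 (y) x 26 mm high, and a blade only 14 mm wide; same origin and axes. To be left where it hangs.
- rack: Pale wooden gauge rack, fixed: foot 85 (x) x 216 (y) x 12 mm, three upright cheeks 44 mm deep (x), tops 70 mm above the bench. Each gauge's head bridges two cheeks, its blade in the 56 mm gap between; places at y = +50 and -50 mm. Origin: centre of the underside, z up.
- mortise (a point): Middle of the long mortise's mouth, on the top of the pale table rail, 66 mm above the bench; x across the rail, y along it, z up. Mortise 17 wide (x), 49 long (y), 50 mm deep. Rail 64 x 240 mm, fixed on a plywood board between dark end cleats; its short mortise (23 mm long) is 110 mm away at -y. The blade's width goes along y, either way round.
Things that resemble listed ones, but are neither listed nor needed, are in the scene too. Leave any purple, red or turquoise look-alike of the broad_gauge alone.

How it is judged:
On the way:
1. the broad gauge is in the long mortise, its shoulder within 10 mm of the rail, while the fingers still hold it (z of broad_gauge in the frame of mortise below 0.01 m and horizontal distance between broad_gauge and mortise below 0.015 m and contact force between the fingers and broad_gauge above 1 N), for 0.1 s.
At the end, for the whole second after the job is handed in: The broad gauge stands released and at rest in the long mortise: its shoulder within 5 mm of the rail's top, its middle within 15 mm of the mortise's middle, upright within 10 degrees; the narrow gauge is within 30 mm of where it hung (z of broad_gauge in the frame of mortise below 0.005 m and horizontal distance between broad_gauge and mortise below 0.015 m and angle between broad_gauge's own z axis and vertical below 0.17 rad and linear speed of broad_gauge below 0.02 m/s and distance of narrow_gauge from where it was at the start of the episode below 0.03 m); the robot touches nothing.
It fails at once if the narrow gauge is moved by more than 50 mm (distance of narrow_gauge from where it was at the start of the episode above 0.05 m).
It also fails if it takes over 38 s, if anything falls off the work surface, if the arm or the gripper's body presses on something with over 40 N, if the wrist force passes 120 N, or if a joint passes its speed limit or range.

## Robot

A 6-joint arm with a two-finger parallel gripper is mounted at the origin on a cart in front of the work surface, level with it; the furniture and walls round the work are solid. World frame = base frame: x ahead of the robot, y to its left, z up, the work surface at z = 0. Lengths are in m, angles in rad, forces in N, time in s.
With the tool pointing down it reaches from about 0.425 to 0.95 m from the base axis. Payload 3.5 kg.
Tool frame: the origin (TCP) lies at the very end of the fingers, on their centre line; the grasp point (between the pads) lies 19 mm behind it (tcp_to_grasp is the distance from the TCP to the grasp point, in m); z points along the fingers, y is the direction in which the jaws open and shut (so a half turn about z gives the same grasp; the last joint's range is limited). The gripper opens to 85 mm and grips with 20 to 120 N. Pads are 22 mm wide; open, the fingers measure 114 mm over their backs; the gripper's body (76 mm by 85 mm) begins 54 mm behind the grasp point. The pads swing forward as they close: fully open they stand 13 mm farther back than shut.
Start: joints at [-1.461, 0.286, 1.577, -0, 1.279, -0.15], TCP at [0.173, -0.652, 0.231] pointing down, gripper open.
Joint ranges: [-2.77, 2.77], [-0.9, 2.22], [0.21, 2.48], [-1.53, 4.67], [0.24, 2.81], [-2.84, 2.84]. Speed limits (rad/s): [2.79, 2.79, 3.14, 3.14, 3.14, 3.14].

## Interface

Orientations are given as a unit quaternion [x, y, z, w].
In Python, from plant import * gives the robot as it stands. The module is installed in compiled form; this text tells all that it offers.
- The arm moves only by the tool arm_command, never from a script. Its argument "steps" is a list of rows, each a list of 3 entries, a list of its own where there are three numbers: the turn, a rotation vector about the tool's x, y, z in rad, then the shift along the tool's x, y, z in m, then the gripper command: -1 is shut, 1 is fully open, values between are in proportion. A call has 1 to 12 rows; each row is the pose to reach, as a shift and turn from the pose measured when the call began, along the tool's axes at that moment; what a row does not reach only later rows make up. A row lasts 1/8 s, in which the tool goes at most 62.5 mm and 10.7 degrees, less where a joint would pass 70% of its speed; a pose out of reach is approached as far as the arm can. A call with a gripper value outside its range is refused whole. The fingers move at their own pace and stop on an object; "force" is the grip in N (left out, the last holds). Time passes only in rows, so rows that repeat a pose let the fingers close. It gives the time, the measured TCP pose, the force and the opening at its end, in the units of the state.
- get_state(): the state, without advancing time (a new reading comes with each control period).
- read_camera(name): name is "scene" or "top" or "wrist"; returns a dict with "frame" (400x640x3 uint8, red, green, blue), "vfov" (degrees; the focal length in pixels is half the picture's height over the tangent of half this angle, whatever the lens; pixels are square), "cx", "cy" (the principal point, pixels), "position" and "rotation" of the camera in the world; the wrist camera has in their place "mount" (4x4, takes a point from camera to tool coordinates, whose origin is the TCP and whose axes are the flange's). Camera axes: x right, y up, looking along -z (the intrinsics and any distortion apply to the point x, -y, -z); pixel columns grow to the right and rows downward; lengths in m; the calibration is good to about 2 mm. A picture is of the moment at which its call begins: read the wrist's pose just before it. There is no depth.
- sign_off(): hands the job in, once; it reports no verdict.
The state is a dict: "time": time; "qpos": joint angles; "dq": joint speeds; "joint_efforts": joint torques, N m; "eef_pos": TCP position; "tcp_rot": TCP orientation; "contact_force": force on the tool from outside, world axes, zero at the start; "wrist_torque": the same for the moment, N m; "opening": opening from 0.0 (shut) to 1.0 (fully open).
Only numpy, scipy, OpenCV 4.12 (cv2) and the standard library are available. Lean on these libraries where they do the work, as an engineer would, in place of code of your own. Each camera call takes 0.05 s, during which the arm holds its last target.

## Working session

There is one attempt and no reset: what is moved stays moved. The work goes in short steps, Python scripts to look and compute and a tool call to move; the robot and the scene stay as the last step left them, time stands still between calls to the robot, and variables do not carry over. Pictures are saved under pics/ and viewed, and the job is handed in when it is done.

Besides the shell and the picture viewer there is one more tool, called after ">>>" by a JSON object that holds its "api" and its "payload". arm_command: Moves the arm, as the interface text tells. Its arguments: {"type":"object","properties":{"steps":{"type":"array"},"force":{"type":"number"}},"required":["steps"]}

```bash
mkdir -p pics
python3 - <<'E'
from plant import *
import cv2
s=get_state();print(s)
for n in("scene","top","wrist"):
    c=read_camera(n);print(n,{k:v for k,v in c.items() if k!="frame"})
    cv2.imwrite(f"pics/{n}0.png",c["frame"][:,:,::-1])
E
```

```text
{'time': 0.0, 'qpos': array([-1.46103402e+00,  2.87221192e-01,  1.57814514e+00, -1.15726325e-05,
        1.27857762e+00, -1.49967718e-01]), 'dq': array([-2.05794874e-03,  2.73686657e-04,  8.01263684e-04,  6.78302591e-04,
       -9.69580765e-05,  1.41054389e-04]), 'joint_efforts': array([ 8.55677772e-04, -4.05981946e+01, -2.92626929e+01, -7.26425264e-05,
        5.89000396e-03, -7.41210783e-06]), 'eef_pos': array([ 0.17332946, -0.65170554,  0.22992739]), 'tcp_rot': array([ 9.91578482e-01,  1.29501862e-01,  1.80942676e-05, -1.17552616e-03]), 'contact_force': array([0.05084008, 0.20650575, 0.15589653]), 'wrist_torque': array([0.01217835, 0.0519255 , 0.0184251 ]), 'opening': 0.9994835998368944}
scene {'vfov': 53.51060582828183, 'cx': 311.9801300695709, 'cy': 200.63080536349182, 'position': array([-0.02230351,  0.6469164 ,  0.70613555]), 'rotation': array([-0.14729507,  0.41760623,  0.84717757, -0.29359727])}
top {'vfov': 54.24101376391132, 'cx': 314.5437990077091, 'cy': 193.72373429791415, 'position': array([0.35909632, 0.02097716, 0.93279862]), 'rotation': array([-0.0454164 ,  0.05973915,  0.70684779, -0.70337386])}
wrist {'vfov': 64.05200127330275, 'cx': 322.33344159775805, 'cy': 203.56241524952233, 'mount': array([[-5.81725088e-04,  9.55132843e-01,  2.96177168e-01,
         7.60889402e-02],
       [ 9.99999505e-01,  7.94819636e-04, -5.99079059e-04,
        -1.16801832e-03],
       [-8.07607513e-04,  2.96176672e-01, -9.55132832e-01,
        -1.43059582e-01],
       [ 0.00000000e+00,  0.00000000e+00,  0.00000000e+00,
         1.00000000e+00]])}
```

View pics/scene0.png

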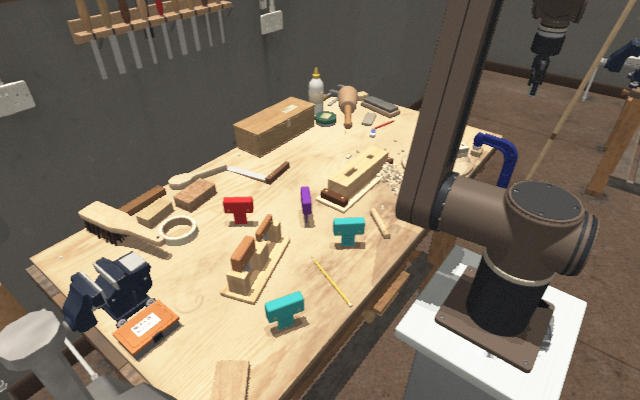

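View pics/top0.png

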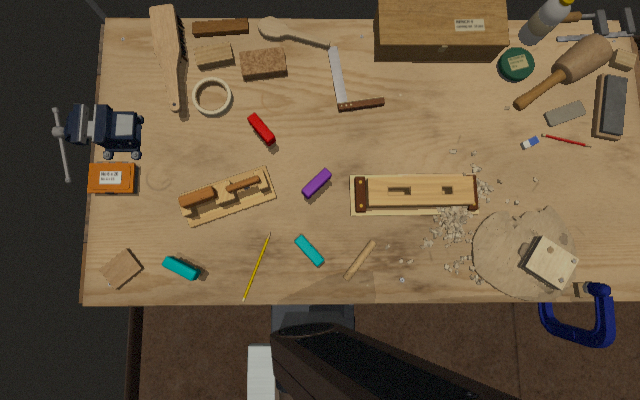

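View pics/wrist0.png

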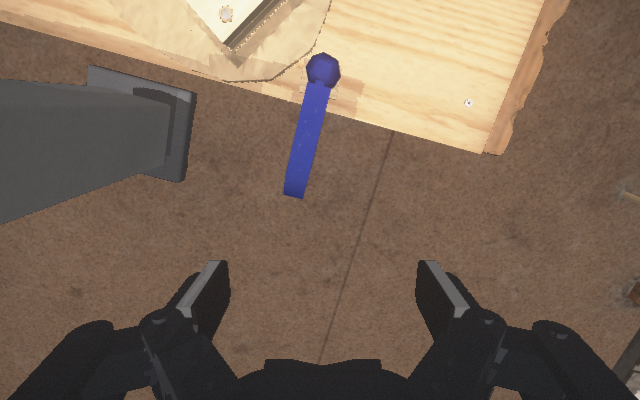

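The scene and top views show the rack (top px 228,195), the rail (top px 418,192), and red, purple and turquoise look-alikes. I'll enlarge the rack and rail.

Run:
```python
import cv2,numpy as np
t=cv2.imread("pics/top0.png")
a=cv2.resize(t[155:235,170:290],None,fx=6,fy=6,interpolation=cv2.INTER_CUBIC)
b=cv2.resize(t[165:225,345:485],None,fx=5.5,fy=5.5,interpolation=cv2.INTER_CUBIC)
cv2.imwrite("pics/a.png",a);cv2.imwrite("pics/b.png",b)
```

```text
(no output)
```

View pics/a.png

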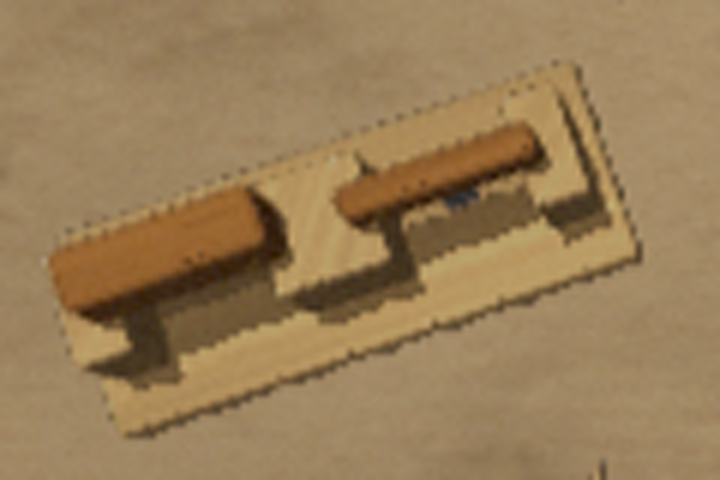

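View pics/b.png

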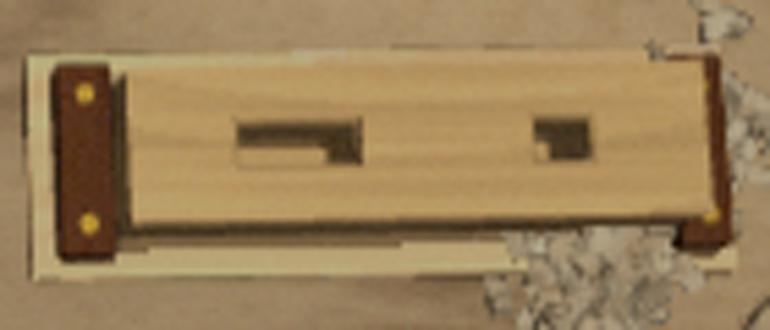

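```bash
cat > h.py <<'E'
import numpy as np
from scipy.spatial.transform import Rotation as R
def ray(c,uv,state=None):
    H=c["frame"].shape[0]; f=H/2/np.tan(np.radians(c["vfov"])/2)
    uv=np.atleast_2d(uv).astype(float)
    d=np.c_[(uv[:,0]-c["cx"])/f,-(uv[:,1]-c["cy"])/f,-np.ones(len(uv))]
    if "mount" in c:
        T=np.eye(4);T[:3,:3]=R.from_quat(state["tcp_rot"]).as_matrix();T[:3,3]=state["eef_pos"]
        M=T@c["mount"];return M[:3,3],d@M[:3,:3].T
    return c["position"],d@R.from_quat(c["rotation"]).as_matrix().T
def atz(c,uv,z,state=None):
    p,d=ray(c,uv,state);return p+d*((z-p[2])/d[:,2])[:,None]
def proj(c,P,state=None):
    H=c["frame"].shape[0]; f=H/2/np.tan(np.radians(c["vfov"])/2)
    if "mount" in c:
        T=np.eye(4);T[:3,:3]=R.from_quat(state["tcp_rot"]).as_matrix();T[:3,3]=state["eef_pos"]
        M=T@c["mount"];p=M[:3,3];r=M[:3,:3]
    else: p=c["position"];r=R.from_quat(c["rotation"]).as_matrix()
    q=(np.atleast_2d(P)-p)@r
    return np.c_[c["cx"]+f*q[:,0]/-q[:,2],c["cy"]-f*q[:,1]/-q[:,2]]
def rep(n,P):
    P=P[:,:2];e=[np.linalg.norm(P[i]-P[(i+1)%4]) for i in range(4)]
    l=(P[1]+P[2]-P[0]-P[3]);print(n,"ctr",P.mean(0).round(4),"edges",np.round(e,4),"long dir deg",np.degrees(np.arctan2(l[1],l[0])).round(2))
E
python3 - <<'E'
from plant import *
from h import *
c=read_camera("top")
rep("broad",atz(c,np.array([(52,255),(248,190),(268,247),(75,315)])/6+[170,155],.110))
rep("narrow",atz(c,np.array([(338,195),(528,125),(542,155),(352,222)])/6+[170,155],.096))
rep("mort",atz(c,np.array([(236,118),(362,118),(362,163),(236,165)])/5.5+[345,165],.066))
rep("short",atz(c,np.array([(535,118),(592,118),(592,160),(535,160)])/5.5+[345,165],.066))
rep("rail",atz(c,np.array([(127,70),(705,60),(712,215),(132,222)])/5.5+[345,165],.066))
print(get_state()["time"])
E
```

```text
broad ctr [0.4764 0.253 ] edges [0.0717 0.0218 0.0708 0.0231] long dir deg -70.79
narrow ctr [0.5064 0.1577] edges [0.0726 0.0122 0.0721 0.0112] long dir deg -69.84
mort ctr [ 0.4955 -0.1886] edges [0.052  0.0187 0.0519 0.0195] long dir deg -89.73
short ctr [ 0.4959 -0.298 ] edges [0.0237 0.0175 0.0236 0.0175] long dir deg -90.19
rail ctr [ 0.4951 -0.2385] edges [0.2404 0.0647 0.2386 0.063 ] long dir deg -89.34
0.2
```

Candidates (top view): brown heads in the rack at (198,197), thicker, and at (243,184), slimmer. Look-alikes are red (261,128), purple (317,183), and turquoise (309,250) and (181,268). The thicker brown one, in the rack's left place, measures about 72x23 mm against 72x12, so it is the broad gauge. The crop confirms this. The long mortise is the left one, at (0.4955,-0.189). I'll stop above it first for a wrist view.

```bash
cat >> h.py <<'E'
def move(s,p,jaw):
    """jaw: world direction (deg) of tool y; tool z straight down"""
    r0=R.from_quat(s["tcp_rot"]);a=np.radians(jaw)
    y=np.array([np.cos(a),np.sin(a),0]);z=np.array([0,0,-1.]);x=np.cross(y,z)
    t=(r0.inv()*R.from_matrix(np.c_[x,y,z])).as_rotvec()
    d=r0.inv().apply(np.array(p)-s["eef_pos"])
    print("pos",s["eef_pos"].round(4),"t",s["time"],"F",s["contact_force"].round(1),"op",round(s["opening"],3));print("turn",t.round(4),"shift",d.round(4))
E
python3 - <<'E'
from plant import *
from h import *
move(get_state(),(0.4955,-0.19,0.26),0)
E
```

```text
pos [ 0.1734 -0.6519  0.2305] t 0.2 F [ 0.4 -0.2  1.1] op 0.999
turn [-1.100e-03 -1.100e-03 -1.311e+00] shift [ 0.43   -0.3637 -0.0289]
```

>>> {"api": "arm_command", "payload": {"steps": [[[0,0,-0.131],[0.043,-0.036,-0.015],1],[[0,0,-0.262],[0.086,-0.073,-0.029],1],[[0,0,-0.393],[0.129,-0.109,-0.029],1],[[0,0,-0.524],[0.172,-0.145,-0.029],1],[[0,0,-0.655],[0.215,-0.182,-0.029],1],[[0,0,-0.786],[0.258,-0.218,-0.029],1],[[0,0,-0.917],[0.301,-0.255,-0.029],1],[[0,0,-1.048],[0.344,-0.291,-0.029],1],[[-0.001,-0.001,-1.179],[0.387,-0.327,-0.029],1],[[-0.001,-0.001,-1.311],[0.43,-0.364,-0.029],1],[[-0.001,-0.001,-1.311],[0.43,-0.364,-0.029],1],[[-0.001,-0.001,-1.311],[0.43,-0.364,-0.029],1]]}}

```text
time: 1.7
eef_pos: [0.4953, -0.1897, 0.2599]
tcp_rot: [0.707, 0.707, -0.0, -0.0]
contact_force: [-0.4, 0.3, -1.1]
opening: 0.996
```

Run:
```python
from plant import *
from h import *
import cv2
s=get_state();c=read_camera("wrist");cv2.imwrite("pics/w1.png",c["frame"][:,:,::-1])
print(s["tcp_rot"],proj(c,[(.4955,-.1886,.066)],s))
move(s,(0.4764,0.253,0.24),19.5)
```

```text
[ 7.07067652e-01  7.07145848e-01 -2.42805734e-04 -1.60243002e-04] [[322.49269209 177.77331931]]
pos [ 0.4953 -0.1897  0.2599] t 1.7 F [-0.4  0.3 -1.1] op 0.996
turn [-0.0006  0.     -0.3402] shift [ 0.4428 -0.0188  0.0199]
```

View pics/w1.png

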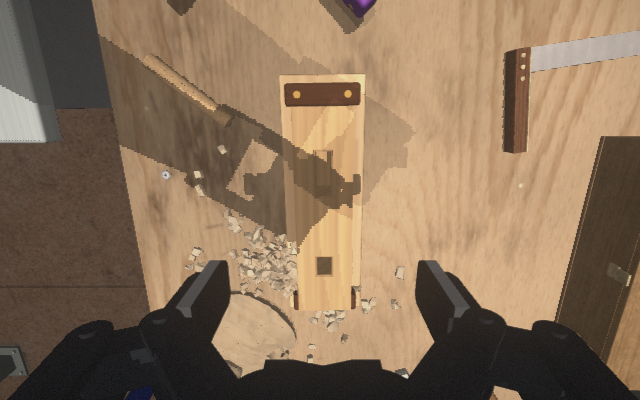

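Run:
```python
import cv2
t=cv2.imread("pics/w1.png")
cv2.imwrite("pics/w1c.png",cv2.convertScaleAbs(cv2.resize(t[130:210,275:375],None,fx=7,fy=7,interpolation=cv2.INTER_CUBIC),alpha=1.6))
```

```text
(no output)
```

View pics/w1c.png

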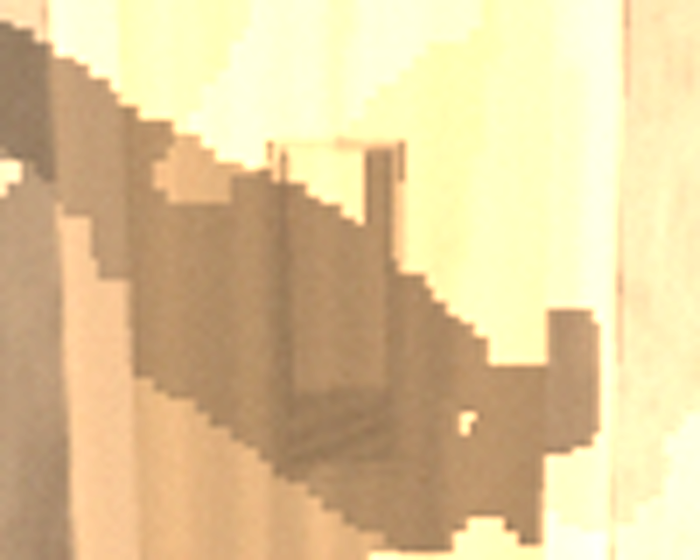

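>>> {"api": "arm_command", "payload": {"steps": [[[0,0,-0.04],[0.055,-0.002,0.002],1],[[0,0,-0.08],[0.11,-0.004,0.005],1],[[0,0,-0.12],[0.165,-0.006,0.007],1],[[0,0,-0.16],[0.22,-0.009,0.01],1],[[0,0,-0.2],[0.275,-0.012,0.012],1],[[0,0,-0.25],[0.33,-0.014,0.015],1],[[0,0,-0.3],[0.385,-0.016,0.017],1],[[-0.001,0,-0.34],[0.443,-0.019,0.02],1],[[-0.001,0,-0.34],[0.443,-0.019,0.02],1],[[-0.001,0,-0.34],[0.443,-0.019,0.02],1]]}}

```text
time: 3.0
eef_pos: [0.4769, 0.2514, 0.2397]
tcp_rot: [0.578, 0.816, -0.0, 0.0]
contact_force: [0.3, 0.7, 0.2]
opening: 1.004
```

Run:
```python
from plant import *
from h import *
import cv2
s=get_state();c=read_camera("wrist");cv2.imwrite("pics/w2.png",c["frame"][:,:,::-1])
print(s["eef_pos"],proj(c,[(.4764,.253,.110),(.5064,.1577,.096)],s))
```

```text
[0.47693583 0.25135845 0.23972277] [[321.82573784 192.87864631]
 [318.80378117 283.74928616]]
```

View pics/w2.png

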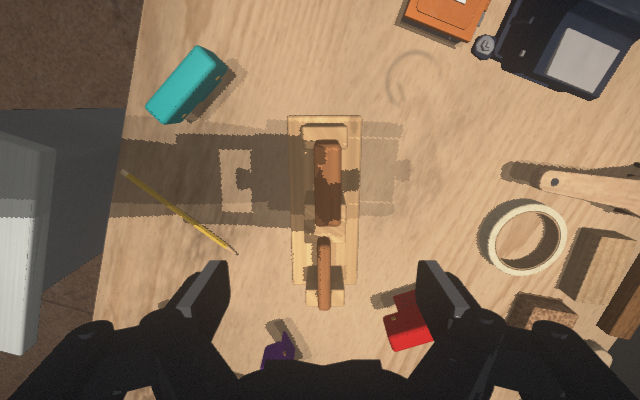

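Run:
```python
import cv2
t=cv2.imread("pics/w2.png")
cv2.imwrite("pics/w2c.png",cv2.resize(t[110:235,270:380],None,fx=4.8,fy=4.8,interpolation=cv2.INTER_CUBIC))
```

```text
(no output)
```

View pics/w2c.png

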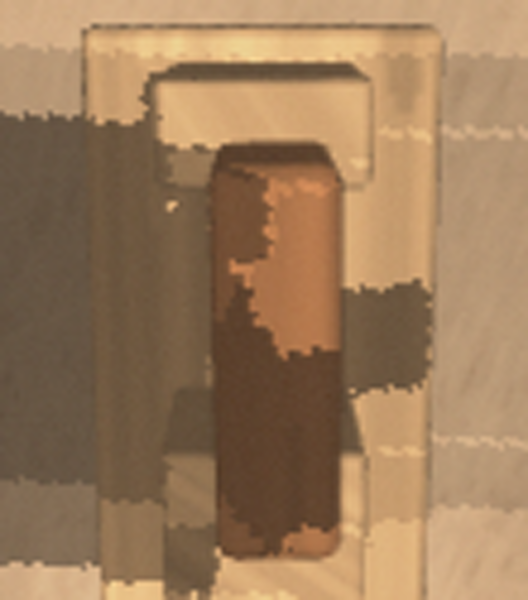

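Run:
```python
from plant import *
from h import *
c=read_camera("wrist")
s1=dict(eef_pos=np.array([0.4953,-0.1897,0.2599]),tcp_rot=np.array([.70706765,.70714585,-.000242805,-.00016]))
s=get_state()
rep("mort",atz(c,np.array([(275,143),(275,465),(402,465),(402,143)])/7+[275,130],.066,s1))
rep("broad",atz(c,np.array([(212,168),(217,555),(341,555),(342,168)])/4.8+[270,110],.110,s))
move(s,(.4764,.253,.16),19.5)
```

```text
mort ctr [ 0.4968 -0.1845] edges [0.0502 0.0199 0.0502 0.019 ] long dir deg -89.97
broad ctr [0.4799 0.2595] edges [0.073  0.0236 0.073  0.0229] long dir deg -70.21
pos [0.4771 0.2509 0.2399] t 3.1 F [ 0.5  0.  -0.2] op 1.002
turn [ 0.0004  0.0005 -0.0045] shift [ 0.0023 -0.      0.0799]
```

Wrist and top disagree by about 5 mm along the tool's x: gauge (0.480,0.2595) against (0.476,0.253), mortise (0.497,-0.1845) against (0.4955,-0.1886). The bias is nearly the same for both, so it cancels between pick and place. I'll use the means, gauge (0.478,0.256) and mortise (0.496,-0.1865). This is within the clearances.

Run:
```python
from plant import *
from h import *
move(get_state(),(.478,.256,.078),19.7)
```

```text
pos [0.4771 0.2509 0.2399] t 3.1 F [ 0.5  0.  -0.2] op 1.002
turn [ 0.0004  0.0005 -0.008 ] shift [0.0046 0.0025 0.1619]
```

>>> {"api": "arm_command", "payload": {"steps": [[[0,0,-0.008],[0.005,0.0025,0.05],1],[[0,0,-0.008],[0.005,0.0025,0.1],1],[[0,0,-0.008],[0.005,0.0025,0.13],1],[[0,0,-0.008],[0.005,0.0025,0.15],1],[[0,0,-0.008],[0.005,0.0025,0.162],1],[[0,0,-0.008],[0.005,0.0025,0.162],1],[[0,0,-0.008],[0.005,0.0025,0.162],1]]}}

```text
time: 3.98
eef_pos: [0.4789, 0.2563, 0.0791]
tcp_rot: [0.576, 0.817, 0.001, 0.001]
contact_force: [1.1, 0.4, 0.0]
opening: 1.004
```

Run:
```python
from plant import *
from h import *
import cv2
s=get_state();c=read_camera("wrist");cv2.imwrite("pics/w3.png",c["frame"][:,:,::-1])
move(s,(.478,.256,.078),19.7)
```

```text
pos [0.4789 0.2563 0.0791] t 3.975 F [1.1 0.4 0. ] op 1.004
turn [ 0.0025  0.0006 -0.0007] shift [ 0.0001 -0.0009  0.0011]
```

View pics/w3.png

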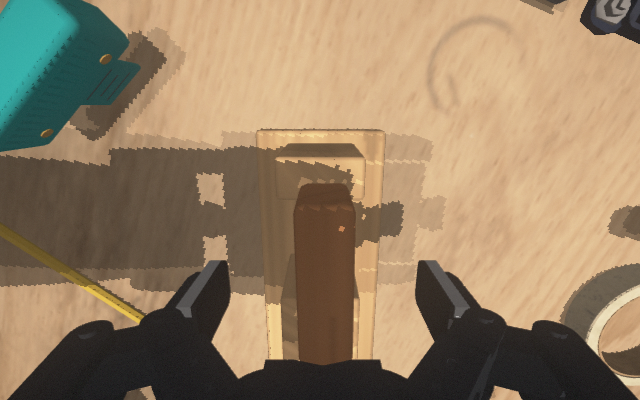

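The head (px 295–355) sits centred between the fingers. I'll close with a moderate grip and check the y offset from the far edge (row ~208).

>>> {"api": "arm_command", "payload": {"steps": [[[0,0,0],[0,0,0.001],-1],[[0,0,0],[0,0,0.001],-1],[[0,0,0],[0,0,0.001],-1],[[0,0,0],[0,0,0.001],-1],[[0,0,0],[0,0,0.001],-1],[[0,0,0],[0,0,0.001],-1],[[0,0,0],[0,0,0.001],-1],[[0,0,0],[0,0,0.001],-1]], "force": 50}}

```text
time: 5.03
eef_pos: [0.4791, 0.2565, 0.0785]
tcp_rot: [0.576, 0.817, 0.001, 0.001]
contact_force: [-0.8, 0.7, 2.9]
opening: 0.273
```

Run:
```python
from plant import *
from h import *
import cv2
s=get_state();c=read_camera("wrist");cv2.imwrite("pics/w4.png",c["frame"][:,:,::-1])
P=atz(c,[(325,208)],.110,s);print("far edge, tool",R.from_quat(s["tcp_rot"]).inv().apply(P-s["eef_pos"]))
move(s,(.478,.256,.20),19.7)
```

```text
far edge, tool [[ 0.04037614  0.00148826 -0.03150757]]
pos [0.4791 0.2565 0.0785] t 5.025 F [-0.8  0.7  2.9] op 0.273
turn [ 0.0033  0.0004 -0.0005] shift [-0.0002 -0.0008 -0.1215]
```

View pics/w4.png

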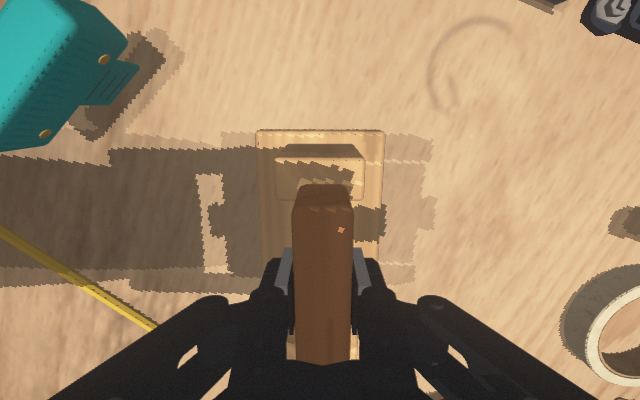

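Gripped: opening 0.273 ≈ 23 mm, which matches the broad head. Lifting.

>>> {"api": "arm_command", "payload": {"steps": [[[0.003,0,0],[0,0,-0.02],-1],[[0.003,0,0],[0,0,-0.05],-1],[[0.003,0,0],[0,0,-0.085],-1],[[0.003,0,0],[0,0,-0.12],-1],[[0.003,0,0],[0,0,-0.12],-1]]}}

```text
time: 5.7
eef_pos: [0.4803, 0.2569, 0.2012]
tcp_rot: [0.576, 0.818, 0.002, 0.002]
contact_force: [-0.1, 0.2, -1.0]
opening: 0.27
```

Run:
```python
from plant import *
from h import *
s=get_state()
move(s,(.496,-.188,.19),0)
```

```text
pos [0.4803 0.2569 0.2012] t 5.7 F [-0.1  0.2 -1. ] op 0.27
turn [ 6.300e-03 -2.000e-04  3.433e-01] shift [-0.4242 -0.135   0.0107]
```

>>> {"api": "arm_command", "payload": {"steps": [[[0.006,0,0.04],[-0.05,-0.016,0],-1],[[0.006,0,0.08],[-0.1,-0.032,0],-1],[[0.006,0,0.12],[-0.15,-0.048,0],-1],[[0.006,0,0.16],[-0.2,-0.064,0],-1],[[0.006,0,0.21],[-0.25,-0.08,0.005],-1],[[0.006,0,0.25],[-0.3,-0.096,0.01],-1],[[0.006,0,0.3],[-0.36,-0.115,0.011],-1],[[0.006,0,0.343],[-0.41,-0.13,0.011],-1],[[0.006,0,0.343],[-0.424,-0.135,0.011],-1],[[0.006,0,0.343],[-0.424,-0.135,0.011],-1],[[0.006,0,0.343],[-0.424,-0.135,0.011],-1]]}}

```text
time: 7.08
eef_pos: [0.4955, -0.1862, 0.1886]
tcp_rot: [0.706, 0.708, 0.0, -0.001]
contact_force: [-0.2, -0.4, -0.6]
opening: 0.272
```

Run:
```python
from plant import *
from h import *
import cv2
s=get_state();c=read_camera("wrist");cv2.imwrite("pics/w5.png",c["frame"][:,:,::-1])
c2=read_camera("scene");cv2.imwrite("pics/s5.png",cv2.resize(c2["frame"][110:250,280:460,::-1],None,fx=4,fy=4,interpolation=cv2.INTER_CUBIC))
move(s,(.496,-.188,.12),0)
```

```text
pos [ 0.4955 -0.1862  0.1886] t 7.075 F [-0.2 -0.4 -0.6] op 0.272
turn [-0.0013 -0.0018  0.0018] shift [-0.002   0.0006  0.0686]
```

View pics/w5.png

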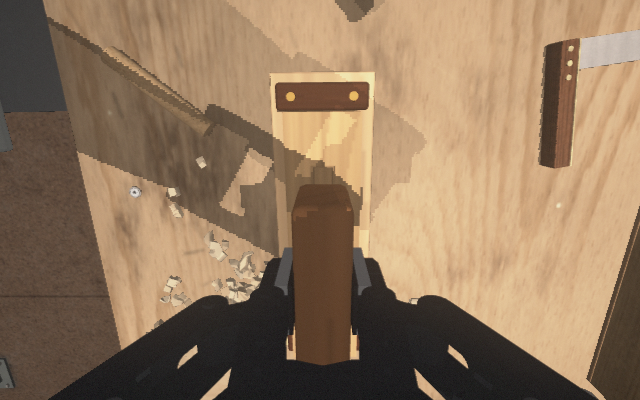

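View pics/s5.png

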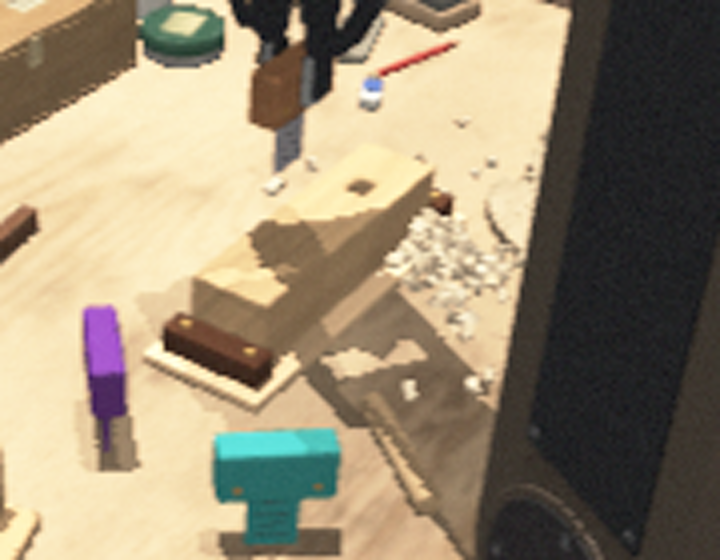

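The gauge is held upright above the rail. I'll bring the blade tip just above the mouth and look again.

>>> {"api": "arm_command", "payload": {"steps": [[[-0.001,-0.002,0.002],[-0.002,0.0005,0.025],-1],[[-0.001,-0.002,0.002],[-0.002,0.0005,0.05],-1],[[-0.001,-0.002,0.002],[-0.002,0.0005,0.062],-1],[[-0.001,-0.002,0.002],[-0.002,0.0005,0.062],-1]]}}

```text
time: 7.68
eef_pos: [0.496, -0.1871, 0.1265]
tcp_rot: [0.707, 0.708, -0.0, -0.0]
contact_force: [-0.3, -0.1, -1.1]
opening: 0.272
```

Run:
```python
from plant import *
from h import *
import cv2
s=get_state();c=read_camera("wrist");cv2.imwrite("pics/w6.png",cv2.convertScaleAbs(cv2.resize(c["frame"][100:230,240:400,::-1],None,fx=4,fy=4,interpolation=cv2.INTER_CUBIC),alpha=1.5))
c2=read_camera("scene");cv2.imwrite("pics/s6.png",cv2.resize(c2["frame"][130:220,310:410,::-1],None,fx=6,fy=6,interpolation=cv2.INTER_CUBIC))
move(s,(.496,-.188,.074),0)
g=s["eef_pos"]+[0,0,-.008]
# mouth corners by estimate & blade tip corners in both cameras
m=np.array([[.496+a*.0085,-.1865+b*.0245,.066] for a,b in((-1,-1),(-1,1),(1,1),(1,-1))])
b=np.array([g+[a*.002,bb*.017,-.045] for a,bb in((-1,-1),(-1,1),(1,1),(1,-1))])
print((proj(c,m,s)-[240,100])*4);print((proj(c2,m)-[310,130])*6);print((proj(c2,b)-[310,130])*6)
```

```text
pos [ 0.496  -0.1871  0.1265] t 7.675 F [-0.3 -0.1 -1.1] op 0.272
turn [-0.0008  0.0001  0.0016] shift [-0.0009  0.0001  0.0525]
[[280.38860568 617.91774093]
 [277.28355989 346.80516074]
 [380.92469464 346.91680296]
 [377.30540058 618.02671074]]
[[286.18409271 234.53060667]
 [230.2104756  278.32077138]
 [201.07495269 266.23251138]
 [257.40023187 223.06489973]]
[[268.42469653 223.16364932]
 [229.3835175  253.2420659 ]
 [222.51309735 250.43413715]
 [261.6122112  220.45723552]]
```

View pics/w6.png

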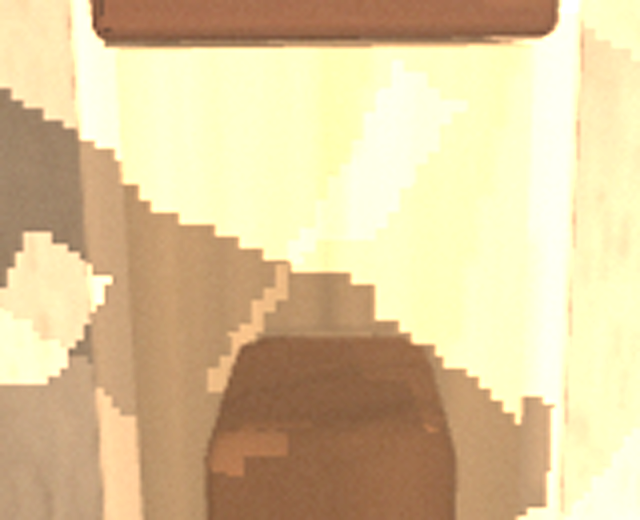

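View pics/s6.png

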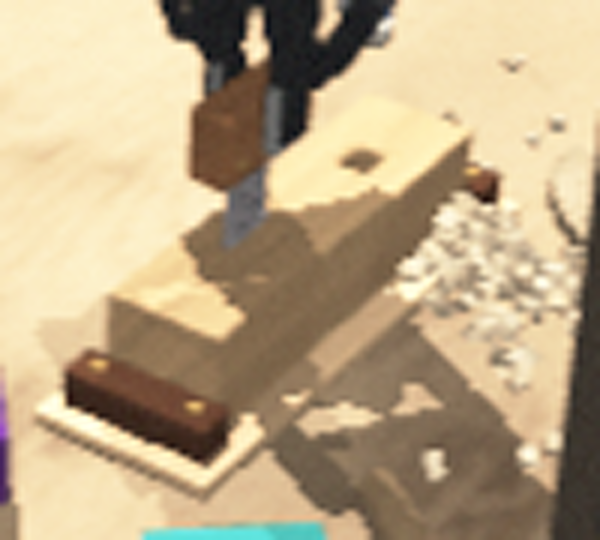

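Alignment agrees with the predicted blade tip in the scene view (seen at px ~(225,247), predicted (229,253)). The mortise is in shadow there. I'll descend gently and watch the force.

>>> {"api": "arm_command", "payload": {"steps": [[[-0.001,0,0.0016],[-0.0005,0,0.006],-1],[[-0.001,0,0.0016],[-0.0005,0,0.011],-1],[[-0.001,0,0.0016],[-0.0005,0,0.016],-1],[[-0.001,0,0.0016],[-0.0005,0,0.018],-1],[[-0.001,0,0.0016],[-0.0005,0,0.018],-1]]}}

```text
time: 8.4
eef_pos: [0.4969, -0.1886, 0.1099]
tcp_rot: [0.707, 0.707, 0.0, 0.001]
contact_force: [0.6, 0.1, -0.9]
opening: 0.273
```

Run:
```python
from plant import *
from h import *
import cv2
s=get_state()
c=read_camera("wrist");cv2.imwrite("pics/w7.png",cv2.convertScaleAbs(cv2.resize(c["frame"][100:400,200:440,::-1],None,fx=2,fy=2,interpolation=cv2.INTER_CUBIC),alpha=1.5))
c2=read_camera("scene");cv2.imwrite("pics/s7.png",cv2.convertScaleAbs(cv2.resize(c2["frame"][130:220,310:410,::-1],None,fx=6,fy=6,interpolation=cv2.INTER_CUBIC),alpha=1.7))
move(s,(.496,-.188,.074),0)
```

```text
pos [ 0.4969 -0.1886  0.1099] t 8.4 F [ 0.6  0.1 -0.9] op 0.273
turn [ 0.0026  0.0016 -0.0006] shift [ 0.0006 -0.001   0.0359]
```

View pics/s7.png

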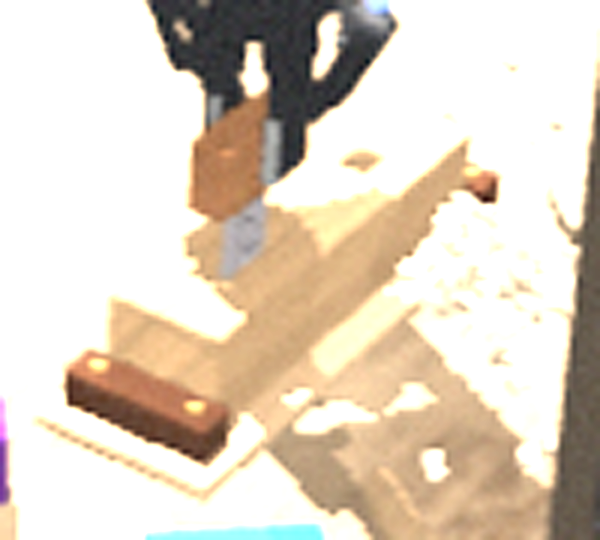

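No contact force with the tip about 9 mm below the rail top, so it is in the mouth. Continuing down.

>>> {"api": "arm_command", "payload": {"steps": [[[0.002,0.001,0],[0.0005,-0.001,0.008],-1],[[0.002,0.001,0],[0.0005,-0.001,0.015],-1],[[0.002,0.001,0],[0.0005,-0.001,0.022],-1],[[0.002,0.001,0],[0.0005,-0.001,0.027],-1],[[0.002,0.001,0],[0.0005,-0.001,0.03],-1],[[0.002,0.001,0],[0.0005,-0.001,0.031],-1]]}}

```text
time: 9.25
eef_pos: [0.4962, -0.1882, 0.0791]
tcp_rot: [0.707, 0.707, 0.0, 0.001]
contact_force: [-0.2, 0.2, -1.3]
opening: 0.276
```

Run:
```python
from plant import *
from h import *
move(get_state(),(.496,-.188,.074),0)
```

```text
pos [ 0.4962 -0.1882  0.0791] t 9.25 F [-0.2  0.2 -1.3] op 0.276
turn [ 0.0011  0.0009 -0.0006] shift [ 0.0002 -0.0002  0.0051]
```

>>> {"api": "arm_command", "payload": {"steps": [[[0.001,0.001,0],[0,0,0.002],-1],[[0.001,0.001,0],[0,0,0.003],-1],[[0.001,0.001,0],[0,0,0.004],-1],[[0.001,0.001,0],[0,0,0.0045],-1],[[0.001,0.001,0],[0,0,0.0045],-1]]}}

```text
time: 9.88
eef_pos: [0.4962, -0.1882, 0.0746]
tcp_rot: [0.707, 0.707, 0.0, -0.0]
contact_force: [-0.1, -0.7, -0.6]
opening: 0.277
```

Run:
```python
from plant import *
from h import *
import cv2
s=get_state()
c2=read_camera("scene");cv2.imwrite("pics/s8.png",cv2.resize(c2["frame"][130:220,310:410,::-1],None,fx=6,fy=6,interpolation=cv2.INTER_CUBIC))
move(s,(.496,-.188,.074),0)
```

```text
pos [ 0.4962 -0.1882  0.0746] t 9.875 F [-0.1 -0.7 -0.6] op 0.277
turn [ 0.0001 -0.0001 -0.0005] shift [ 0.0002 -0.0002  0.0006]
```

View pics/s8.png

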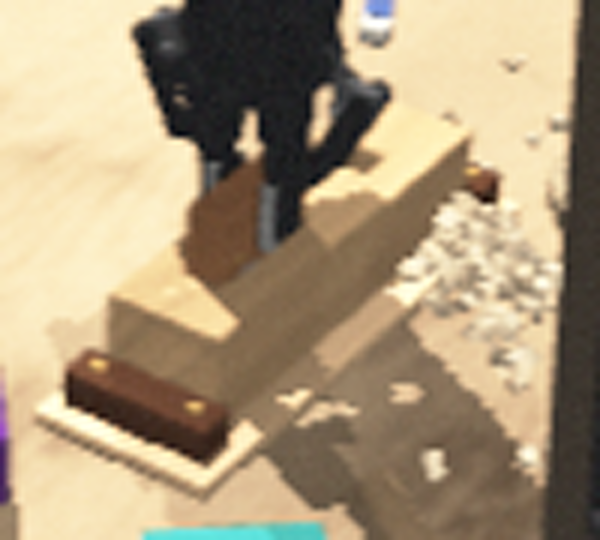

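Down to within a millimetre or so. I'll creep until contact registers.

>>> {"api": "arm_command", "payload": {"steps": [[[0,0,0],[0,0,0.001],-1],[[0,0,0],[0,0,0.0015],-1],[[0,0,0],[0,0,0.002],-1],[[0,0,0],[0,0,0.002],-1]]}}

```text
time: 10.42
eef_pos: [0.4964, -0.1883, 0.0744]
tcp_rot: [0.707, 0.707, -0.0, -0.0]
contact_force: [-4.6, 3.7, 8.2]
opening: 0.271
```

The shoulder is seated: 8 N up, and z has stopped at 0.0744. Releasing.

>>> {"api": "arm_command", "payload": {"steps": [[[0,0,0],[0,0,0],0],[[0,0,0],[0,0,0],0.6],[[0,0,0],[0,0,0],1],[[0,0,0],[0,0,0],1],[[0,0,0],[0,0,0],1],[[0,0,0],[0,0,0],1],[[0,0,0],[0,0,0],1]]}}

```text
time: 11.3
eef_pos: [0.4964, -0.1883, 0.0744]
tcp_rot: [0.707, 0.707, -0.0, -0.0]
contact_force: [-0.1, -0.4, 0.4]
opening: 1.0
```

Run:
```python
from plant import *
from h import *
import cv2
s=get_state()
c=read_camera("wrist");cv2.imwrite("pics/w9.png",c["frame"][:,:,::-1])
move(s,(.496,-.188,.25),0)
```

```text
pos [ 0.4964 -0.1883  0.0744] t 11.3 F [-0.1 -0.4  0.4] op 1.0
turn [-0.0008 -0.0003 -0.0003] shift [ 0.0004 -0.0005 -0.1756]
```

View pics/w9.png

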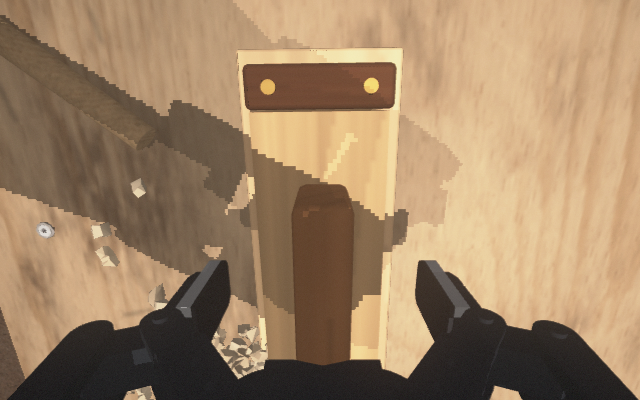

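The fingers are open and clear of the head (px 292–354). Retreating straight up.

>>> {"api": "arm_command", "payload": {"steps": [[[0,0,0],[0,0,-0.02],1],[[0,0,0],[0,0,-0.05],1],[[0,0,0],[0,0,-0.1],1],[[0,0,0],[0,0,-0.15],1],[[0,0,0],[0,0,-0.175],1],[[0,0,0],[0,0,-0.175],1],[[0,0,0],[0,0,-0.175],1]]}}

```text
time: 12.22
eef_pos: [0.4958, -0.1879, 0.2477]
tcp_rot: [0.707, 0.707, -0.0, -0.002]
contact_force: [0.9, 0.2, -1.1]
opening: 1.003
```

Run:
```python
from plant import *
from h import *
import cv2
s=get_state()
c=read_camera("wrist")["frame"];c2=read_camera("scene")["frame"]
a=cv2.resize(c[60:300,200:440],(400,400));b=cv2.resize(c2[130:300,220:390],(400,400))
cv2.imwrite("pics/f.png",np.hstack([a,b])[:,:,::-1]);print(s["time"],s["eef_pos"],s["contact_force"])
cw=read_camera("wrist")
g=np.array([[a*.012+.4963,b*.038-.1875,.106] for a,b in((-1,-1),(-1,1),(1,1),(1,-1))])
print((proj(cw,g,s)-[200,60])*400/240)
```

```text
12.225 [ 0.49580212 -0.1879317   0.24768332] [ 0.94924186  0.15098303 -1.11767002]
[[184.38804965 282.7950577 ]
 [182.7060563  149.74839518]
 [227.82759072 149.72108167]
 [226.19849461 282.79966823]]
```

View pics/f.png

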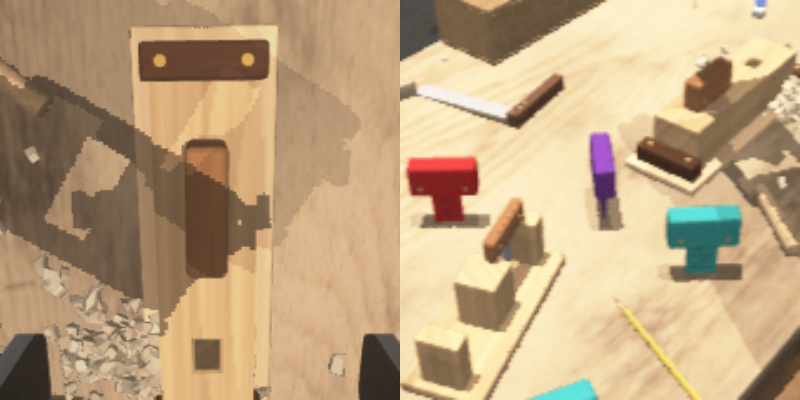

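The broad gauge stands seated and upright on the rail, with its top at px 185–229 × 148–277 against a predicted 183–228 × 150–283. The narrow gauge still hangs in the rack. Handing in.

Run:
```python
from plant import *
print(sign_off(),get_state()["time"])
```

```text
the job is handed in; nothing more can be done
the job is handed in; nothing more can be done
```

The broad gauge is standing released in the long mortise, and I handed the job in at about 12 s of the 38 s allowed. I lifted it from the rack and lowered it until the shoulder met the rail: 8 N upward, with the tool stopped at z = 0.0744 m. It was still gripped at that point; I then let go and backed straight up.

**Last checks:** The wrist and scene pictures show the gauge upright and seated, within a few mm of the mortise middle. The narrow gauge still hangs in the rack, and the gripper is open and clear of everything. I got no verdict at hand-in, since none is reported.

**What disagreed:** The wrist and top cameras differed by about 4–7 mm, mostly along the length of the head and the mortise. The bias was nearly the same at the rack and at the rail, so I used the mean of the two. Nothing snagged as the blade went in.

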